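# Seat the plant stage on its three-point base

## Robot

A 6-joint arm with a two-finger parallel gripper is mounted at the origin on a cart in front of the work surface, level with it; the furniture and walls round the work are solid. World frame = base frame: x ahead of the robot, y to its left, z up, the work surface at z = 0. Lengths are in mm, angles in rad, forces in N, time in s.
With the tool pointing down it reaches from about 375 to 900 mm from the base axis. Payload 3.1 kg.
Tool frame: the origin (TCP) lies midway between the tips of the shut fingers; the grasp point (between the pads) lies 19 mm behind it; z points along the fingers, y is the line along which they close (so a half turn about z gives the same grasp; the last joint's range is limited). The gripper opens to 87 mm and grips with 3 to 60 N. Pads are 19 mm wide; open, the fingers measure 117 mm over their backs; the gripper's body (75 mm by 190 mm) begins 51 mm behind the grasp point.
Start: joints at [1.111, 0.527, 1.433, -0, 1.181, -0.178], TCP at [173.162, 600.509, 222.548] pointing down, gripper open.
Joint ranges: [-3.08, 3.08], [-0.75, 2.2], [0.22, 2.44], [-1.43, 4.57], [0, 2.65], [-2.85, 2.85]. Speed limits (rad/s): [2.79, 2.79, 3.14, 3.14, 3.14, 3.14].

## Interface

Orientations are given as a unit quaternion [x, y, z, w].
In Python, from bench import state, vision, ticket gives the robot as it stands. The module is installed in compiled form; this text tells all that it offers.
- The arm moves only by the tool drive_tool, never from a script. Its argument "deltas" is a list that holds one entry, the list of rows, each a list of 7 numbers: the gripper command: -1 is fully open, 1 is shut, values between are in proportion, then the shift along the tool's x, y, z in m, then the turn, a rotation vector about the tool's x, y, z in degrees. A call has exactly 5 rows; each row is the pose to reach, as a shift and turn from the pose commanded when the call began, along the tool's axes at that moment; what a row does not reach only later rows make up. A row lasts 1/8 s, in which the tool goes at most 62.5 mm and 10.7 degrees, less where a joint would pass 70% of its speed; a pose out of reach is approached as far as the arm can. A call with a gripper value outside its range is refused whole. The fingers move at their own pace and stop on an object; the grip force is fixed at half the most. Time passes only in rows, so rows that repeat a pose let the fingers close, or fill a call up. It gives the time, the measured TCP pose, the force, the opening and the grip force at its end, in the units of the state.
- state(): the state, without advancing time (a new reading comes with each control period).
- vision.camera(name): name is "side" or "top" or "wrist"; returns a dict with "color" (420x560x3 uint8, red, green, blue), "camera_matrix" (3x3 intrinsics, pixels), "R" (3x3) and "t" (3): a world point X has camera coordinates R X + t. Camera axes: x right, y down, z forward; pixel columns grow to the right and rows downward; lengths in mm; the calibration is good to about 2 mm. A picture is of the moment at which its call begins. There is no depth.
- ticket.sign_off(): hands the job in; it is judged then, once.
The state is a dict: "time": time; "joint_pos": joint angles; "joint_vel": joint speeds; "joint_torque": joint torques, N m; "tcp_pos": TCP position; "tool_rot": TCP orientation; "force": force on the tool from outside, world axes, zero at the start; "moment": the same for the moment, N m; "width": finger opening in mm; "gripper_force": force on a finger pad.
Only numpy, scipy, OpenCV 4.12 (cv2) and the standard library are available. Lean on these libraries where they do the work, as an engineer would, in place of code of your own. Each camera call takes 0.05 s, during which the arm holds its last target. There are 200 camera calls.

## Task

The wooden stage top with the little clay pot on it is to go back in its repeatable position for the time-lapse camera: slide it over the base, without lifting it off, by gently pushing its edges until all three ball feet have dropped fully home in the cone, the groove and the flat seat and it sits level. Keep the pot standing on the stage, and leave the other things on the bench where they are.

Things in the scene. Friction and masses are not known exactly. Their poses are not given: they have to be found in the camera images.
- base: Fixed wooden frame, 258 x 252 mm, with a aluminium deck (top at z +36 mm, its highest part; x -140 to +85, y -110 to +110 mm) holding three steel seats. Origin on the table under the middle of the seats; x points away from the robot, y left, yawed up to 0.3 rad. The deck with its seats is clamped up to 15 mm before or behind nominal along x: not measured, and it does not move.
- cone_nominal (a point): Nominal centre of the cone's mouth (22 mm wide, flanks 60 degrees), on the deck's top at x +50, y +62 mm in the base's frame. The real one lies up to 15 mm nearer or farther along the base's x, as do the other seats, all by the same amount. A foot enters from up to 8 mm aside, but may hang on a flank, the stage a little tilted, until nudged sideways.
- groove_nominal (a point): Nominal centre of the V groove's mouth (22 mm wide, flanks 60 degrees), 49 mm long along the base's y, on the deck's top at x +50, y -62 mm in the base's frame.
- flat_nominal (a point): Nominal centre, on the deck's top at x -50, y 0 in the base's frame, of the round pocket, 36 mm across and 7 mm deep, whose floor is the flat seat. Its foot falls in first, before the two front feet drop.
- stage: Loose wooden plate, about 0.6 kg, 150 mm along its x, 180 along its y, from z +22 to +34 mm, on three steel balls of 24 mm diameter; origin under its middle, level with the balls' bottoms. Starts 52 to 62 mm short of nominal (base -x), up to 25 mm aside, turned up to 0.25 rad. Rides 36 mm above the base's origin; home: level at 29 mm, axes along the base's, origin at base y 0.
- cone_foot (a point): Bottom of the ball foot that belongs in the cone (stage x +50, y +62 mm). Sliding the stage takes 1 to 4 N; once the feet are home the flanks resist pushing along the base's x with well over 12 N.
- groove_foot (a point): Bottom of the ball foot that belongs in the groove (stage x +50, y -62 mm).
- flat_foot (a point): Bottom of the ball foot that belongs on the flat seat (stage x -50, y 0).
- clay_pot: Small clay pot, 53 mm across, 48 mm high, standing loose on the stage, about 15 mm ahead of its middle. Origin at the centre of its underside, z up.
- secateurs: Bystander: secateurs lying flat, 179 x 58 x 18 mm; origin at the centre of its underside.
- marker: Bystander: black marker, 131 x 14 mm; origin at the centre of its underside.
- dibber: Bystander: wooden dibber, 168 x 27 mm; origin at the centre of its underside.
- lighthouse: Bystander: small resin lighthouse, 47 mm across, 82 mm high; origin at the centre of its underside.
Things that resemble listed ones, but are neither listed nor needed, are in the scene too. What is shaped like the clay_pot but purple or yellow is not meant.

How it is judged (in metres and radians):
At the end, for the whole second after the job is handed in: The stage's origin is less than 31.2 mm above the base's (29 mm is fully home, 36 mm is riding on the deck), the stage is level with the base within 0.02 rad, square to it within 0.05 rad and at rest; the clay pot stands upright on the stage within 0.1 rad (z of stage in the frame of base below 0.0312 m and angle between the z axis of stage and the z axis of base, either way round below 0.02 rad and angle between the x axis of stage and the x axis of base, either way round below 0.05 rad and linear speed of stage below 0.01 m/s and z of clay_pot in the frame of stage above 0.03 m and angle between clay_pot's own z axis and vertical below 0.1 rad); the robot touches nothing.
It fails at once if the stage is lifted: its origin rises more than 55 mm above the base's (z of stage in the frame of base above 0.055 m).
It fails at once if the stage is pushed with more than 35 N (contact force between any of the fingers, the arm and stage above 35 N).
It fails at once if the clay pot tips more than 0.5 rad (angle between clay_pot's own z axis and vertical above 0.5 rad).
It fails at once if a bystander is moved more than 30 mm (distance of any of secateurs, marker, dibber, lighthouse from where it was at the start of the episode above 0.03 m).
It also fails if it takes over 67 s, if anything falls off the work surface, if the arm or the gripper's body presses on something with over 40 N, if the wrist force passes 120 N, or if a joint passes its speed limit or range.

## Working session

There is one attempt and no reset: what is moved stays moved. The work goes in short steps, Python scripts to look and compute and a tool call to move; the robot and the scene stay as the last step left them, time stands still between calls to the robot, and variables do not carry over. Pictures are saved under pics/ and viewed, at most 10 in all, crops included, and the job is handed in when it is done.

Besides the shell and the picture viewer there is one more tool, called after "Call:" as name(argument=value, ...) on one line, values as JSON. drive_tool: Moves the arm, as the interface text tells. Its arguments: {"type":"object","properties":{"deltas":{"type":"array","items":{"type":"array","items":{"type":"array","items":{"type":"number"}}}}},"required":["deltas"]}

```bash
mkdir -p pics; python3 - <<'E'
from bench import state, vision
import cv2,numpy as np,pickle
d={n:vision.camera(n) for n in("side","top")}
pickle.dump(d,open('c0.pkl','wb'))
for n in d:
    cv2.imwrite(f'pics/{n}0.png',cv2.cvtColor(d[n]["color"],cv2.COLOR_RGB2BGR))
    print(n,d[n]["camera_matrix"].tolist(),np.round(d[n]["R"],3).tolist(),np.round(d[n]["t"],1))
s=state();print(s["time"],s["tcp_pos"],s["tool_rot"])
E
```

```text
side [[470.12727784918013, 0.0, 280.94116115156544], [0.0, 470.12727784918013, 200.03657465458326], [0.0, 0.0, 1.0]] [[0.825, -0.565, 0.006], [-0.194, -0.293, -0.936], [0.531, 0.771, -0.351]] [-507.4  172.1  952.3]
top [[400.0633730406762, 0.0, 285.5882921316027], [0.0, 400.0633730406762, 214.97713164034323], [0.0, 0.0, 1.0]] [[0.015, -0.999, -0.041], [-0.995, -0.011, -0.096], [0.095, 0.042, -0.995]] [-65.1 581.4 863.7]
0.1 [172.86922624 599.94324421 221.68051439] [ 1.39923228e-01  9.90161893e-01 -9.09178377e-04 -2.97873401e-04]
```

View pics/top0.png

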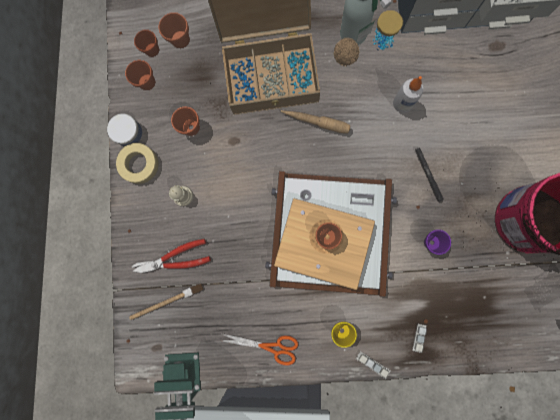

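View pics/side0.png

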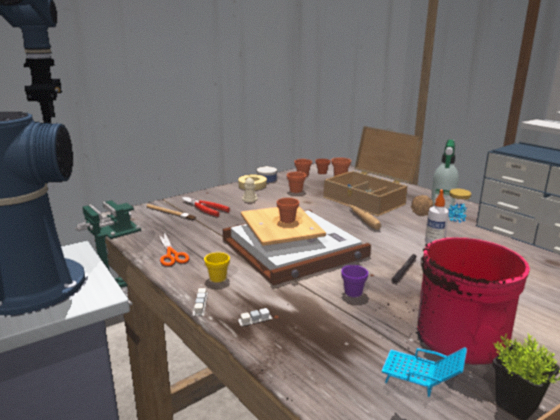

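The top view shows the base around (333,235), with the cone mouth visible at (305,195), the groove at (362,199), and the stage with a terracotta pot at (328,236). Three pots could be the one meant: the purple one (438,242), the yellow one (344,334) and the terracotta one on the stage. It is the terracotta one, because it stands on the stage.

```bash
cat > h.py <<'E'
import numpy as np,cv2
def ray(c,uv,z):
    uv=np.atleast_2d(np.array(uv,float)); K,R,t=c["camera_matrix"],np.array(c["R"]),np.array(c["t"])
    d=np.c_[uv,np.ones(len(uv))]@np.linalg.inv(K).T@R; o=-R.T@t
    return (o+d*((z-o[2])/d[:,2])[:,None])[:,:2]
def stage(c,lo=(8,90,120),hi=(22,200,255),z=70,roi=(150,310,250,400)):
    im=c["color"]; h=cv2.cvtColor(im,cv2.COLOR_RGB2HSV); m=cv2.inRange(h,lo,hi)
    M=np.zeros_like(m); a,b,e,f=roi; M[a:b,e:f]=m[a:b,e:f]
    M=cv2.morphologyEx(M,cv2.MORPH_OPEN,np.ones((5,5)))
    cs=cv2.findContours(M,cv2.RETR_EXTERNAL,cv2.CHAIN_APPROX_NONE)[0]
    k=cv2.convexHull(max(cs,key=cv2.contourArea))[:,0]
    r=cv2.minAreaRect(ray(c,k,z).astype(np.float32)); return r,k
E
python3 - <<'E'
import pickle,cv2,numpy as np
from h import *
d=pickle.load(open('c0.pkl','rb'));c=d['top'];im=c['color']
r,k=stage(c);print(r,cv2.boxPoints(r).round(1).tolist())
h=cv2.cvtColor(im,cv2.COLOR_RGB2HSV)
for p in[(300,260),(340,215),(328,215),(360,270),(295,188),(280,200),(362,199)]:print(p,h[p[1],p[0]])
cr=im[165:305,260:405].copy()
b=cv2.resize(cr,None,fx=5,fy=4.2 and 5,interpolation=cv2.INTER_CUBIC)[:600*1]
cv2.polylines(b,[((k-[260,165])*5+2).astype(int)],True,(0,255,0),1)
cv2.imwrite('pics/crop.png',b[:,:,::-1])
E
```

```text
((519.5868530273438, -140.67079162597656), (178.77496337890625, 148.28480529785156), 74.90535736083984) [[424.70001220703125, -207.6999969482422], [567.9000244140625, -246.3000030517578], [614.4000244140625, -73.69999694824219], [471.29998779296875, -35.099998474121094]]
(300, 260) [ 17 108 205]
(340, 215) [ 16 105 192]
(328, 215) [ 16 106 206]
(360, 270) [ 17 109 210]
(295, 188) [120   4 212]
(280, 200) [ 10 118  95]
(362, 199) [ 90   9 206]
```

View pics/crop.png

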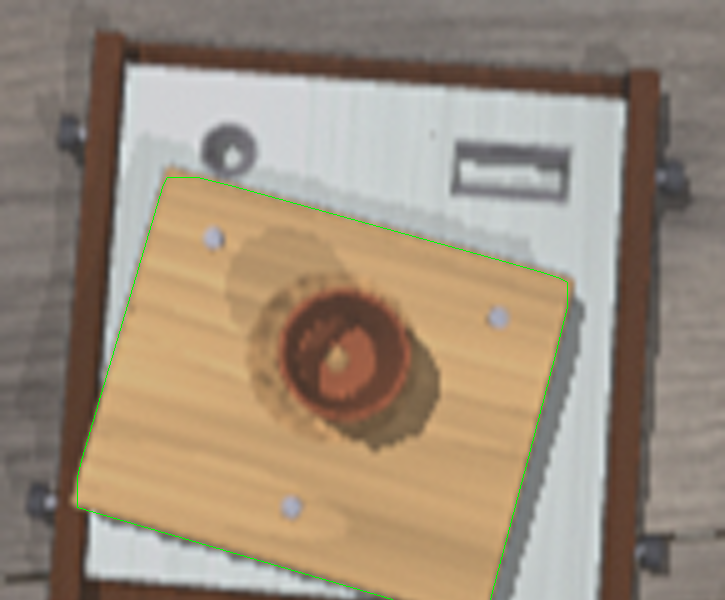

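```bash
python3 - <<'E'
import pickle
from h import *
c=pickle.load(open('c0.pkl','rb'))['top']
f=lambda p,z:ray(c,[(260+p[0]/5-.4,165+p[1]/5-.4)],z)[0]
C,G=f((229,151),36),f((512,172),36)
TL,TR,BL,BR=f((124,64),36),f((627,98),36),f((86,578),36),f((604,600),36)
print(C,G,np.linalg.norm(C-G),'yaw',np.arctan2(*( (C-G)*[-1,1])))
y=C-G;print('yaw seats',np.arctan2(-y[0],y[1]))
y=TL-TR;print('yaw decktop',np.arctan2(-y[0],y[1]),np.linalg.norm(y))
print('yaw left',np.arctan2(*(TL-BL)[::-1]),TL,TR,BL)
y=TL-TR;b=np.arctan2(-y[0],y[1]);x=np.array([np.cos(b),np.sin(b)])
H=(C+G)/2-50*x;print('home',H)
for p in[(213,238),(498,317),(291,506)]:print('dot',f(p,70))
E
```

```text
[ 626.56822392 -100.97579763] [ 618.39769209 -225.0398723 ] 124.33282838435385 yaw -0.06576239018395182
yaw seats -0.06576239018395182
yaw decktop -0.06103782285502775 221.7322581493566
yaw left -0.0575204672640138 [665.17369946 -53.96580148] [ 651.64804738 -275.28514325] [438.97124145 -40.94016167]
home [ 572.57606948 -159.95783849]
dot [584.36386377 -94.36804035]
dot [ 552.40643778 -213.97873228]
dot [ 472.4390719  -128.09557022]
```

```bash
cat >> h.py <<'E'
from scipy.spatial.transform import Rotation as Ro
B=-0.062; EX=np.array([np.cos(B),np.sin(B)]); EY=np.array([-EX[1],EX[0]]); H=np.array([572.6,-160.])
def go(s,pos,ydeg):
    "tool-frame shift (m) and turn (deg) to TCP pos (mm), pointing down, tool y at ydeg"
    R=Ro.from_quat(s["tool_rot"]); a=np.radians(ydeg); y=np.array([np.cos(a),np.sin(a),0]); z=np.array([0,0,-1.])
    T=Ro.from_matrix(np.c_[np.cross(y,z),y,z])
    print('t',round(s["time"],2),s["tcp_pos"].round(1),'F',np.round(s["force"],1),'shift',(R.inv().apply(np.array(pos)-s["tcp_pos"])/1000).round(4),'turn',(R.inv()*T).as_rotvec(degrees=True).round(2))
E
python3 - <<'E'
from h import *; from bench import state
s=state(); go(s,(525,-5,222),-3.5)
E
```

```text
t 0.1 [172.9 599.9 221.7] F [0.2 0.1 0.4] shift [-5.060e-01 -4.837e-01  4.000e-04] turn [-1.000e-01  6.000e-02  7.741e+01]
```

Call:
drive_tool(deltas=[[[-1,-0.045,-0.043,0,0,0,10],[-1,-0.09,-0.086,0,0,0,20],[-1,-0.135,-0.129,0,0,0,30],[-1,-0.18,-0.172,0,0,0,40],[-1,-0.225,-0.215,0,0,0,50]]])

```text
time: 0.72
tcp_pos: [330.4, 329.8, 222.4]
tool_rot: [0.547, 0.837, 0.0, 0.0]
force: [1.2, -0.2, 0.2]
width: 86.8
gripper_force: 0.0
```

```bash
python3 - <<'E'
from h import *; from bench import state
s=state(); go(s,(525,-5,150),-3.5)
E
```

```text
t 0.72 [330.4 329.8 222.4] F [ 1.2 -0.2  0.2] shift [-0.3847  0.0442  0.0725] turn [1.000e-02 1.000e-02 2.711e+01]
```

Call:
drive_tool(deltas=[[[-1,-0.06,0.007,0,0,0,6],[-1,-0.12,0.014,0.01,0,0,12],[-1,-0.18,0.021,0.02,0,0,18],[-1,-0.24,0.028,0.03,0,0,24],[-1,-0.3,0.035,0.04,0,0,27]]])

```text
time: 1.35
tcp_pos: [484.0, 69.6, 182.1]
tool_rot: [0.727, 0.687, 0.0, -0.0]
force: [-0.5, 0.2, 0.8]
width: 87.0
gripper_force: 0.0
```

```bash
python3 - <<'E'
from h import *; from bench import state
s=state(); go(s,(525,-5,49),-3.5)
E
```

```text
t 1.35 [484.   69.6 182.1] F [-0.5  0.2  0.8] shift [-0.0723  0.0451  0.1331] turn [-0.   -0.01  0.27]
```

Call:
drive_tool(deltas=[[[-1,-0.04,0.025,0.03,0,0,0.3],[-1,-0.072,0.045,0.06,0,0,0.3],[-1,-0.072,0.045,0.1,0,0,0.3],[-1,-0.072,0.045,0.133,0,0,0.3],[-1,-0.072,0.045,0.133,0,0,0.3]]])

```text
time: 1.98
tcp_pos: [522.2, -2.6, 47.2]
tool_rot: [0.728, 0.686, -0.002, -0.003]
force: [-0.7, -0.5, 0.3]
width: 87.1
gripper_force: 0.0
```

```bash
python3 - <<'E'
from h import *; from bench import state
s=state(); go(s,(525,-57,49),-3.5)
E
```

```text
t 1.98 [522.2  -2.6  47.2] F [-0.7 -0.5  0.3] shift [-0.0542  0.006  -0.0019] turn [-0.37 -0.06  0.09]
```

Call:
drive_tool(deltas=[[[-1,-0.008,0.001,-0.001,0,0,0],[-1,-0.014,0.002,-0.001,0,0,0],[-1,-0.02,0.003,-0.001,0,0,0],[-1,-0.025,0.004,-0.001,0,0,0],[-1,-0.03,0.005,-0.001,0,0,0]]])

```text
time: 2.6
tcp_pos: [526.9, -32.7, 50.8]
tool_rot: [0.728, 0.685, -0.0, -0.001]
force: [-0.5, 1.8, 0.8]
width: 87.4
gripper_force: 1.2
```

Call:
drive_tool(deltas=[[[-1,-0.005,0.0,0,0,0,0],[-1,-0.01,0.0,0,0,0,0],[-1,-0.015,0.0,0,0,0,0],[-1,-0.02,0.0,0,0,0,0],[-1,-0.02,0.0,0,0,0,0]]])

```text
time: 3.22
tcp_pos: [527.5, -54.2, 50.6]
tool_rot: [0.728, 0.686, 0.0, 0.001]
force: [0.2, -0.1, 0.3]
width: 87.2
gripper_force: 0.0
```

```bash
cat > m.py <<'E'
import sys,pickle; from h import *; from bench import state,vision
c=vision.camera('top'); cv2.imwrite('pics/last.png',c["color"][:,:,::-1]); pickle.dump(c,open('last.pkl','wb'))
r,k=stage(c); p=np.array(r[0]); a=r[2] if r[1][0]>r[1][1] else r[2]+90
y=(a-90+90)%180-90  # stage yaw deg
print('centre',p.round(1),'size',np.round(r[1],1),'yaw rel',round(y-np.degrees(B),2),'base x,y rel home',((p-H)@EX).round(1),((p-H)@EY).round(1))
E
python3 m.py; python3 - <<'E'
from h import *; from bench import state
s=state(); go(s,(525,-57,49),-3.5)
E
```

```text
centre [ 527.6 -167.2] size [166.2 146.9] yaw rel -5.15 base x,y rel home -44.5 -10.0
t 3.27 [527.5 -54.   50.7] F [0.6 0.4 0.3] shift [-0.0031 -0.0023  0.0017] turn [0.13 0.07 0.14]
```

Call:
drive_tool(deltas=[[[-1,0.03,0,0,0,0,0],[-1,0.03,0,-0.05,0,0,0],[-1,0.03,0,-0.1,0,0,-10],[-1,0.03,-0.04,-0.13,0,0,-20],[-1,0.03,-0.09,-0.13,0,0,-30]]])

```text
time: 3.9
tcp_pos: [441.0, -19.0, 183.1]
tool_rot: [0.522, 0.853, 0.001, 0.005]
force: [-0.5, -0.7, -1.2]
width: 86.9
gripper_force: 0.0
```

```bash
python3 - <<'E'
from h import *; from bench import state
s=state(); go(s,(*(H-165*EX),150),86.5)
E
```

```text
t 3.9 [441.  -19.  183.1] F [-0.5 -0.7 -1.2] shift [-0.1013 -0.0891  0.0333] turn [  0.12   0.58 -59.48]
```

Call:
drive_tool(deltas=[[[-1,-0.02,-0.018,0,0,0,-10],[-1,-0.04,-0.036,0,0,0,-20],[-1,-0.06,-0.054,0.01,0,0,-30],[-1,-0.08,-0.072,0.02,0,0,-40],[-1,-0.101,-0.089,0.033,0,0,-50]]])

```text
time: 4.53
tcp_pos: [404.6, -149.6, 147.7]
tool_rot: [0.113, 0.994, -0.001, 0.001]
force: [0.1, -1.0, 0.5]
width: 86.9
gripper_force: 0.0
```

```bash
python3 m.py; python3 - <<'E'
from h import *; from bench import state
s=state(); go(s,(*(H-165*EX),49),86.5)
E
```

```text
centre [ 528.4 -161.3] size [177.8 147.2] yaw rel -5.43 base x,y rel home -44.1 -4.0
t 4.58 [ 404.3 -152.1  146.5] F [-0.1 -0.9 -1.4] shift [-0.0028  0.0034  0.0975] turn [-0.18  0.08 -9.29]
```

View pics/last.png

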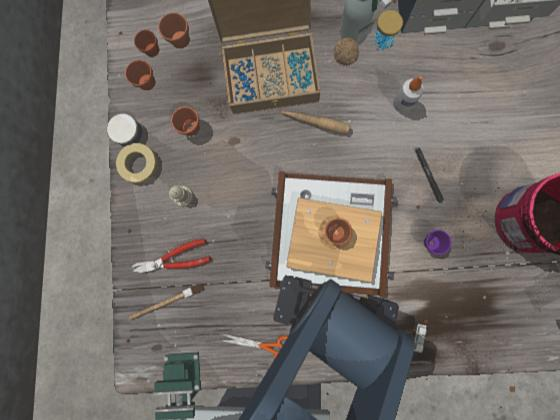

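Call:
drive_tool(deltas=[[[-1,-0.003,0.003,0.03,0,0,-9.3],[-1,-0.003,0.003,0.06,0,0,-9.3],[-1,-0.003,0.003,0.097,0,0,-9.3],[-1,-0.003,0.003,0.097,0,0,-9.3],[-1,-0.003,0.003,0.097,0,0,-9.3]]])

```text
time: 5.2
tcp_pos: [408.3, -146.0, 51.3]
tool_rot: [0.036, 0.999, -0.0, 0.001]
force: [0.4, -0.3, 0.6]
width: 87.0
gripper_force: 0.0
```

```bash
python3 - <<'E'
from h import *; from bench import state
s=state(); go(s,(*(H-105*EX-4*EY),49),86.45)
E
```

```text
t 5.2 [ 408.3 -146.    51.3] F [ 0.4 -0.3  0.6] shift [-0.0599 -0.0072  0.0024] turn [-0.05  0.06 -0.55]
```

Call:
drive_tool(deltas=[[[-1,-0.01,-0.002,0.002,0,0,-0.5],[-1,-0.02,-0.004,0.002,0,0,-0.5],[-1,-0.026,-0.006,0.002,0,0,-0.5],[-1,-0.032,-0.007,0.002,0,0,-0.5],[-1,-0.037,-0.007,0.002,0,0,-0.5]]])

```text
time: 5.82
tcp_pos: [443.4, -155.0, 48.5]
tool_rot: [0.031, 1.0, 0.0, -0.001]
force: [-2.3, -1.4, 1.9]
width: 87.1
gripper_force: 1.4
```

Call:
drive_tool(deltas=[[[-1,-0.005,0,0,0,0,0],[-1,-0.01,0,0,0,0,0],[-1,-0.014,0,0,0,0,0],[-1,-0.018,0,0,0,0,0],[-1,-0.02,0,0,0,0,0]]])

```text
time: 6.45
tcp_pos: [464.0, -156.3, 48.4]
tool_rot: [0.031, 1.0, 0.0, -0.0]
force: [-3.1, -0.4, 0.1]
width: 87.1
gripper_force: 1.5
```

```bash
python3 m.py; python3 - <<'E'
from h import *; from bench import state
s=state(); go(s,(*(H-84.5*EX),49),86.45)
E
```

```text
centre [ 563.9 -156.7] size [177.3 122.1] yaw rel 0.07 base x,y rel home -8.9 2.8
t 6.5 [ 464.5 -156.4   48.5] F [-1.6  1.7  1. ] shift [-0.0236  0.0031 -0.0005] turn [ 0.    0.02 -0.01]
```

View pics/last.png

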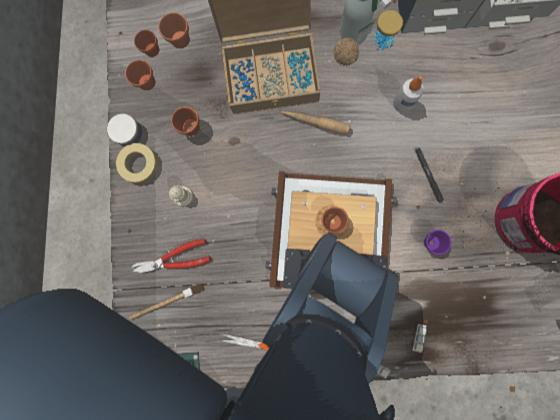

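The stage, at (334,222), is square, about 22 mm short of home and 3 mm aside; the gripper hides its rear edge. I'll carry on slowly.

Call:
drive_tool(deltas=[[[-1,-0.003,0,0,0,0,0],[-1,-0.006,0,0,0,0,0],[-1,-0.009,0,0,0,0,0],[-1,-0.012,0,0,0,0,0],[-1,-0.015,0,0,0,0,0]]])

```text
time: 7.12
tcp_pos: [479.9, -157.9, 48.8]
tool_rot: [0.031, 1.0, -0.0, 0.001]
force: [-0.8, 0.3, -0.1]
width: 86.8
gripper_force: 0.5
```

Call:
drive_tool(deltas=[[[-1,-0.001,0,0,0,0,0],[-1,-0.002,0,0,0,0,0],[-1,-0.003,0,0,0,0,0],[-1,-0.004,0,0,0,0,0],[-1,-0.005,0,0,0,0,0]]])

```text
time: 7.75
tcp_pos: [484.3, -157.9, 48.6]
tool_rot: [0.031, 1.0, -0.0, 0.0]
force: [-0.1, 1.0, 0.2]
width: 86.9
gripper_force: 0.0
```

```bash
python3 m.py; python3 - <<'E'
from h import *; from bench import state
s=state(); go(s,(*(H-84.5*EX),49),86.45)
E
```

```text
centre [ 585.  -159.8] size [176.1 119.4] yaw rel -0.14 base x,y rel home 12.4 1.0
t 7.8 [ 484.4 -158.    48.6] F [-0.2  0.9  0.1] shift [-0.0036  0.0034 -0.0004] turn [-0.01  0.04 -0.04]
```

Call:
drive_tool(deltas=[[[-1,-0.001,0,0,0,0,0],[-1,-0.0015,0,0,0,0,0],[-1,-0.002,0,0,0,0,0],[-1,-0.0025,0,0,0,0,0],[-1,-0.003,0,0,0,0,0]]])

```text
time: 8.43
tcp_pos: [486.1, -157.8, 48.5]
tool_rot: [0.031, 1.0, 0.0, -0.001]
force: [-3.8, -2.1, 1.8]
width: 87.0
gripper_force: 1.6
```

```bash
python3 m.py; python3 - <<'E'
from h import *; from bench import state,vision
s=state(); go(s,(*(H-84.5*EX),49),86.45)
c=vision.camera('side'); cv2.imwrite('pics/s1.png',cv2.resize(c["color"][190:290,210:380],None,fx=4.5,fy=4.5,interpolation=cv2.INTER_CUBIC)[:,:,::-1])
E
```

```text
centre [ 586.3 -159.8] size [176.1 117.2] yaw rel 0.13 base x,y rel home 13.7 1.1
t 8.47 [ 486.1 -157.8   48.5] F [-3.   0.5  1.5] shift [-0.002   0.0032 -0.0005] turn [ 0.03 -0.11 -0.04]
```

View pics/s1.png

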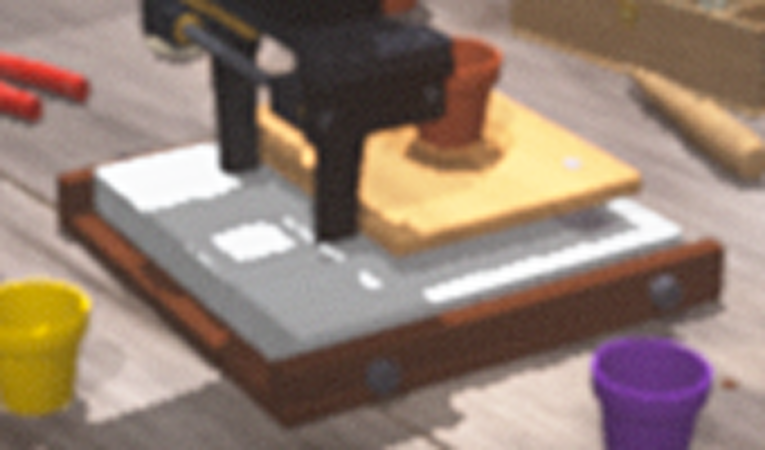

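The side view shows the rear foot in its pocket and the front edge (640,180) still high. I'll push a little further.

Call:
drive_tool(deltas=[[[-1,-0.0005,0,0,0,0,0],[-1,-0.001,0,0,0,0,0],[-1,-0.0015,0,0,0,0,0],[-1,-0.002,0,0,0,0,0],[-1,-0.0025,0,0,0,0,0]]])

```text
time: 9.15
tcp_pos: [486.3, -157.7, 48.4]
tool_rot: [0.031, 1.0, 0.001, -0.003]
force: [-9.3, -5.3, 5.7]
width: 87.1
gripper_force: 4.7
```

```bash
python3 m.py; python3 - <<'E'
from h import *; from bench import state
s=state(); go(s,(*(H-84.5*EX),49),86.45)
E
```

```text
centre [ 586.5 -159.8] size [175.9 116.7] yaw rel -0.04 base x,y rel home 13.9 1.1
t 9.2 [ 486.3 -157.7   48.4] F [-9.4 -4.1  5.1] shift [-0.0018  0.0031 -0.0006] turn [ 0.08 -0.38 -0.05]
```

Call:
drive_tool(deltas=[[[-1,0.01,0,0,0,0,0],[-1,0.045,0,0,0,0,0],[-1,0.045,0,-0.06,0,0,0],[-1,0.045,0.06,-0.1,0,0,0],[-1,0.045,0.12,-0.1,0,0,0]]])

```text
time: 9.82
tcp_pos: [455.0, -41.6, 150.7]
tool_rot: [0.033, 0.999, -0.001, 0.005]
force: [0.8, 0.1, -0.3]
width: 86.8
gripper_force: 0.0
```

```bash
python3 m.py; python3 - <<'E'
from h import *; from bench import state,vision
import pickle
s=state(); go(s,(*(H-84.5*EX),49),86.45)
c=vision.camera('side'); pickle.dump(c,open('side.pkl','wb'))
a=cv2.resize(c["color"][190:290,210:380],None,fx=4.5,fy=4.5,interpolation=cv2.INTER_CUBIC)[:,:,::-1]
cv2.imwrite('pics/s2.png',a)
E
```

```text
centre [ 571.8 -158.8] size [175.9 145.9] yaw rel -0.21 base x,y rel home -0.9 1.1
t 9.88 [451.8 -33.2 150.1] F [-1.3  3.8  0. ] shift [-0.0434 -0.1196  0.1007] turn [0.23 0.2  0.1 ]
```

View pics/s2.png

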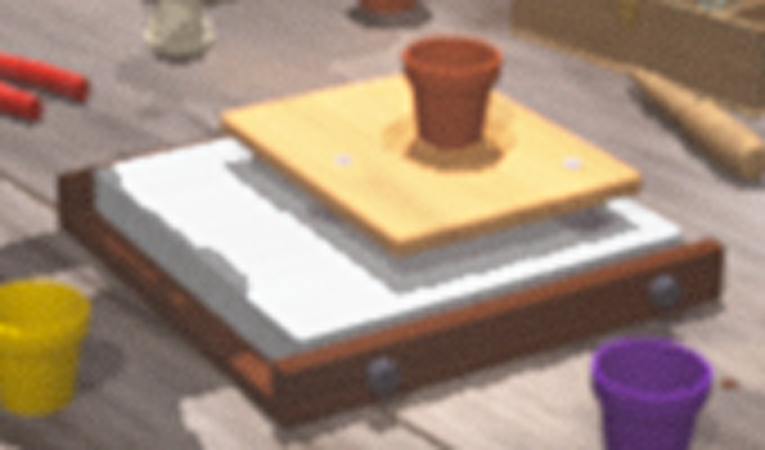

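```bash
cat > tri.py <<'E'
import pickle; from h import *
def dots(c,roi,up=4):
    a,b,e,f=roi; im=cv2.resize(c["color"][a:b,e:f],None,fx=up,fy=up,interpolation=cv2.INTER_CUBIC)
    h=cv2.cvtColor(im,cv2.COLOR_RGB2HSV); w=cv2.inRange(h,(8,70,90),(24,220,255))
    cs=cv2.findContours(w,cv2.RETR_EXTERNAL,cv2.CHAIN_APPROX_NONE)[0]
    k=cv2.convexHull(max(cs,key=cv2.contourArea)); M=np.zeros_like(w); cv2.fillConvexPoly(M,k,255); M=cv2.erode(M,np.ones((13,13)))
    d=cv2.inRange(h,(0,0,130),(180,62,255))&M
    n,_,st,ce=cv2.connectedComponentsWithStats(d)
    return [((ce[i]+.5)/up-.5+[e,a],int(st[i,4])) for i in range(1,n) if 20<st[i,4]<500]
def P(c): return np.array(c["camera_matrix"])@np.c_[c["R"],c["t"]]
def tri(ct,cs,pt,ps):
    X=cv2.triangulatePoints(P(ct),P(cs),np.array(pt,float).reshape(2,1),np.array(ps,float).reshape(2,1))[:,0]; return X[:3]/X[3]
E
python3 - <<'E'
from tri import *
d=pickle.load(open('c0.pkl','rb'));L=pickle.load(open('last.pkl','rb'));S=pickle.load(open('side.pkl','rb'))
for n,t,s in(('init',d['top'],d['side']),('now',L,S)):
    T=dots(t,(150,310,250,400)); V=dots(s,(195,260,220,370))
    for pt,_ in T:
        for ps,_ in V:
            X=tri(t,s,pt,ps)
            e=P(t)@np.r_[X,1]; 
            if 40<X[2]<90: print(n,pt.round(1),ps.round(1),X.round(1),'err',np.linalg.norm(e[:2]/e[2]-pt).round(2))
    print(len(T),len(V))
E
```

```text
init [302.2 212.1] [304.3 210.5] [ 599.3 -104.    63.8] err 8.02
init [282.2 233.4] [304.3 210.5] [585.9 -83.1  61.7] err 26.12
init [359.3 228. ] [311.3 227.8] [ 551.7 -213.6   69.9] err 0.4
init [317.8 266. ] [260.6 223. ] [ 471.3 -127.7   69.9] err 0.45
init [317.8 266. ] [311.3 227.8] [ 530.5 -170.6   62. ] err 34.2
4 3
now [363.7 197.1] [285.7 225.1] [ 563.8 -188.8   76.1] err 29.89
now [363.7 197.1] [336.6 225.8] [ 618.  -224.    62.6] err 0.5
now [331.3 241.7] [285.7 225.1] [ 522.2 -155.8   62.6] err 0.56
now [331.3 241.7] [336.6 225.8] [ 581.1 -199.8   62. ] err 33.97
3 2
```

```bash
python3 - <<'E'
from tri import *
L=pickle.load(open('last.pkl','rb'));S=pickle.load(open('side.pkl','rb'));d=pickle.load(open('c0.pkl','rb'))
print([(p.round(1),a) for p,a in dots(L,(150,310,250,400))])
T=dots(L,(150,310,250,400));print([ray(L,p,62.7).round(1) for p,_ in T])
import itertools
def hull(c,roi,up=4):
    a,b,e,f=roi; im=cv2.resize(c["color"][a:b,e:f],None,fx=up,fy=up,interpolation=cv2.INTER_CUBIC)
    h=cv2.cvtColor(im,cv2.COLOR_RGB2HSV); w=cv2.inRange(h,(8,70,90),(24,220,255))
    cs=cv2.findContours(w,cv2.RETR_EXTERNAL,cv2.CHAIN_APPROX_NONE)[0]
    k=cv2.convexHull(max(cs,key=cv2.contourArea))
    return (cv2.approxPolyDP(k,8,True)[:,0]+.5)/up-.5+[e,a]
for n,t,s in(('init',d['top'],d['side']),('now',L,S)):
    A=hull(t,(150,310,250,400));B2=hull(s,(195,260,220,370))
    print(n,A.round(1).tolist(),B2.round(1).tolist())
    for pt,ps in itertools.product(A,B2):
        X=tri(t,s,pt,ps);e=P(t)@np.r_[X,1];er=np.linalg.norm(e[:2]/e[2]-pt)
        if er<2.5 and 30<X[2]<90:print('  ',pt.round(1),ps.round(1),X.round(1),er.round(2))
E
```

```text
[(array([305.4, 192.8]), 238), (array([363.7, 197.1]), 239), (array([331.3, 241.7]), 242)]
[array([[ 626.9, -100.8]]), array([[ 618.9, -224.6]]), array([[ 523.2, -156.4]])]
init [[293.4, 198.4], [374.1, 221.1], [356.4, 289.4], [269.6, 285.6], [271.9, 253.6]] [[325.1, 231.9], [324.4, 235.1], [262.4, 245.1], [240.1, 212.1], [281.4, 197.1], [292.4, 196.9], [298.4, 199.4]]
   [293.4 198.4] [298.4 199.4] [613.6 -76.7  82.5] 0.96
   [374.1 221.1] [325.1 231.9] [ 566.4 -244.7   68. ] 0.55
   [374.1 221.1] [324.4 235.1] [ 565.8 -245.1   60.6] 1.28
   [356.4 289.4] [262.4 245.1] [ 424.2 -209.1   59.5] 0.2
now [[293.9, 181.9], [375.9, 187.1], [372.6, 256.4], [289.1, 249.6]] [[352.1, 230.9], [297.1, 246.4], [259.1, 219.4], [258.4, 216.1], [301.1, 198.1], [313.9, 197.1], [319.9, 199.4]]
   [375.9 187.1] [352.1 230.9] [ 641.2 -251.5   54.2] 0.39
   [372.6 256.4] [297.1 246.4] [ 491.9 -243.4   52.2] 1.01
   [289.1 249.6] [259.1 219.4] [504.7 -66.8  49.7] 0.32
   [289.1 249.6] [258.4 216.1] [503.8 -66.5  58.4] 0.82
```

```bash
python3 - <<'E'
from tri import *; from bench import vision
S=pickle.load(open('side.pkl','rb'))
for X in[(626.9,-100.8,63),(626.9,-100.8,66),(618.9,-224.6,63),(572,-159,63)]:
    e=P(S)@np.r_[X,1];print('side',(e[:2]/e[2]).round(1))
w=vision.camera('wrist');pickle.dump(w,open('w.pkl','wb'))
for X in[(626.9,-100.8,63),(618.9,-224.6,63),(523,-156,63)]:
    e=P(w)@np.r_[X,1];print('wrist',(e[:2]/e[2]).round(1),e[2])
cv2.imwrite('pics/w.png',w["color"][:,:,::-1])
E
```

```text
side [307.6 208.4]
side [307.6 207.3]
side [337.5 225.6]
side [304.1 220.7]
wrist [213.  421.5] 315.0603550125995
wrist [ 66.5 420.8] 314.61673639024474
wrist [126.3 318.7] 284.4806213809685
```

View pics/w.png

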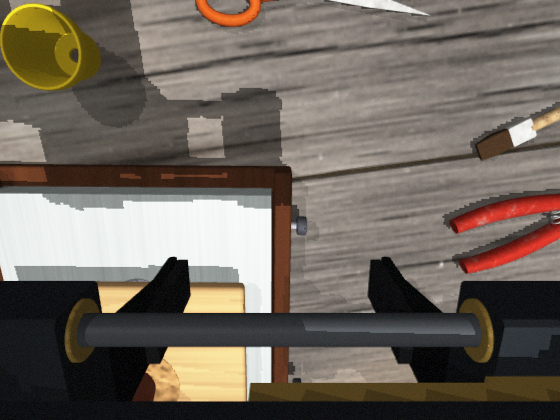

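Call:
drive_tool(deltas=[[[-1,0,0,-0.06,0,0,0],[-1,-0.04,0,-0.1,0,0,0],[-1,-0.1,-0.02,-0.1,0,0,0],[-1,-0.15,-0.05,-0.1,0,0,0],[-1,-0.2,-0.08,-0.1,0,0,0]]])

```text
time: 10.6
tcp_pos: [648.2, -136.2, 247.7]
tool_rot: [0.032, 0.999, -0.0, 0.001]
force: [0.1, 0.0, 0.2]
width: 87.1
gripper_force: 0.0
```

```bash
python3 - <<'E'
from tri import *; from bench import vision,state
s=state();print(s["time"],s["tcp_pos"],s["force"])
w=vision.camera('wrist');pickle.dump(w,open('w.pkl','wb'))
for X in[(626.9,-100.8,63),(626.9,-100.8,66),(618.9,-224.6,63),(523,-156,63)]:
    e=P(w)@np.r_[X,1];print('wrist',(e[:2]/e[2]).round(1),e[2])
print(-np.array(w["R"]).T@w["t"])
cv2.imwrite('pics/w2.png',w["color"][:,:,::-1])
E
```

```text
10.6 [ 648.18787608 -136.24208086  247.6825982 ] [0.09075039 0.00020784 0.16730617]
wrist [314.2 164.1] 347.55863672144903
wrist [314.5 164.7] 344.6994957867546
wrist [181.7 164.1] 347.6190810813192
wrist [245.3  47.6] 317.2689428380588
[ 564.40432473 -129.87136333  408.47798775]
```

View pics/w2.png

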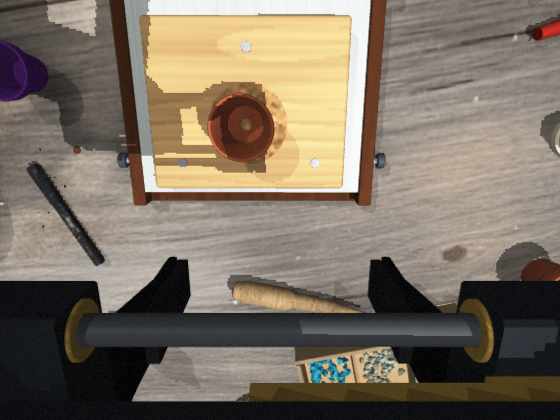

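```bash
python3 - <<'E'
from tri import *
S=pickle.load(open('side.pkl','rb'));d=pickle.load(open('c0.pkl','rb'))
def edge(c,mid,yaw,z):
    im=cv2.cvtColor(c["color"],cv2.COLOR_RGB2HSV).astype(float); e1=np.array([np.cos(yaw),np.sin(yaw)]);e2=np.array([-e1[1],e1[0]])
    for sx,sy in[(-60,90),(-40,90),(-20,90),(0,90),(20,90),(30,90),(-75,60),(-75,30),(-75,0),(-75,-40),(-75,-70)]:
        p=mid+sx*e1+sy*e2; a=P(c)@np.r_[p,z,1]; a=a[:2]/a[2]
        u=int(round(a[0])); col=im[190:250,u,1]
        # row where saturation crosses 80 nearest the prediction, top-down for the far edge
        rows=[190+i+(85-col[i])/(col[i+1]-col[i]) for i in range(59) if (col[i]<85)!=(col[i+1]<85)]
        # prediction at integer column via local edge slope
        q=P(c)@np.r_[p+(e1 if sy==90 else e2),z,1]; q=q[:2]/q[2]; pr=a[1]+(u-a[0])*(q[1]-a[1])/(q[0]-a[0])
        print(sx,sy,u,'pred',round(pr,1),'d',[round(r-pr,2) for r in rows if abs(r-pr)<5])
print('init');edge(d['side'],np.array([520.2,-141.]),-.263,70)
m=(np.array([626.9,-100.8])+[618.9,-224.6])/4+np.array([523.2,-156.4])/2
print('now',m);edge(S,m,-.0635,63)
E
```

```text
init
-60 90 247 pred 209.6 d [np.float64(0.56)]
-40 90 254 pred 208.8 d [np.float64(0.63)]
-20 90 262 pred 207.8 d [np.float64(0.61)]
0 90 270 pred 206.8 d [np.float64(0.63)]
20 90 277 pred 206.0 d []
30 90 281 pred 205.5 d []
-75 60 244 pred 215.1 d [np.float64(-4.54), np.float64(4.69)]
-75 30 247 pred 219.2 d [np.float64(4.25)]
-75 0 251 pred 224.7 d [np.float64(4.51)]
-75 -40 256 pred 231.6 d [np.float64(4.74)]
-75 -70 260 pred 237.2 d [np.float64(4.64)]
now [ 573.05 -159.55]
-60 90 264 pred 213.0 d [np.float64(0.41)]
-40 90 271 pred 211.5 d [np.float64(0.29)]
-20 90 278 pred 210.0 d [np.float64(0.47)]
0 90 285 pred 208.5 d [np.float64(0.34)]
20 90 292 pred 207.0 d [np.float64(0.71)]
30 90 295 pred 206.4 d [np.float64(0.62)]
-75 60 265 pred 218.6 d [np.float64(3.53)]
-75 30 271 pred 222.8 d [np.float64(4.42)]
-75 0 277 pred 227.0 d [np.float64(4.4)]
-75 -40 286 pred 233.2 d [np.float64(4.94)]
-75 -70 294 pred 238.8 d [np.float64(4.87)]
```

All three feet are seated: the flat and groove dots triangulate to 62.6 mm (63 expected), and the left edge fits the level home plane to within 1 mm. The pot is upright and the arm is clear.

```bash
python3 -c "
from bench import ticket;print(ticket.sign_off())"
```

```text
the job is handed in; nothing more can be done
None
```

The stage is home and level by my camera measurements, with the pot standing on it and the other things untouched; I handed the job in at about 10.7 s, but sign-off returned no verdict.

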